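# Lock a hair-slide blank in the bench jig

### The arm

A 7-joint arm with a two-finger parallel gripper is mounted at the origin on the work surface. World frame = base frame: x ahead of the robot, y to its left, z up, the work surface at z = 0. Lengths are in m, angles in rad, forces in N, time in s.
With the tool pointing down it reaches from about 0.35 to 0.9 m from the base axis. Payload 7.2 kg.
Tool frame: the origin (TCP) lies between the finger pads; the fingertips stand robot.finger_overhang ahead of it and the grasp point (between the pads) lies 11 mm behind it (robot.finger_overhang is the distance from the TCP to the fingertips, in m); z points along the fingers, y is the direction in which the jaws open and shut (so a half turn about z gives the same grasp; the last joint's range is limited). The gripper opens to 88 mm and grips with 3 to 60 N. Pads are 20 mm wide; open, the fingers measure 115 mm over their backs; the gripper's body (75 mm by 178 mm) begins 61 mm behind the grasp point.
Start: joints at [-1.261, 0.411, -0.013, 1.596, 0.006, 1.134, -0.082], TCP at [0.231, 0.581, 0.231] pointing down, gripper open.
Joint ranges: [-2.95, 2.95], [-0.29, 1.99], [-1.47, 1.44], [0.14, 2.54], [-1.03, 4.17], [0.13, 1.85], [-2.86, 2.86]. Speed limits (rad/s): [2.39, 2.39, 3.01, 3.01, 3.14, 3.14, 3.14].

### API

Orientations are given as a 3x3 rotation matrix whose columns are the frame's x, y, z axes.
In Python, from workcell import robot, claw, kinematics, viewer gives the robot as it stands. Calls block until the motion is done:
- robot.move_to(position, orientation): joint-space move of the TCP to a pose.
- robot.movel(position, attitude=None, feed=0.15, guard=None): straight line of the TCP; attitude=None keeps the orientation; feed is the mean speed in m/s. With guard (N) it stops when the force on the tool has changed by that much, and returns True; else False.
- robot.set_joints(angles): joint-space move.
- claw.command_gripper(opening, squeeze=None): finger opening in m; squeeze is the grip in N (None keeps the last); returns when the fingers have stopped.
- robot.sleep(seconds).
- kinematics.inverse_kinematics(position, orientation): joint angles nearest the present ones, or None.
- viewer.get_image(name): name is "scene" or "top"; returns the picture (420x560x3 uint8, red, green, blue); there is no depth.
- viewer.camera_model(name): a dict with "vfov" (degrees; the focal length in pixels is half the picture's height over the tangent of half this angle, whatever the lens; pixels are square), "cx", "cy" (the principal point, pixels), "distortion" ([k1, k2, p1, p2, k3] as OpenCV has them; the pictures are not rectified), "position" and "rotation" of the camera in the world. Camera axes: x right, y up, looking along -z (the intrinsics and any distortion apply to the point x, -y, -z); pixel columns grow to the right and rows downward; lengths in m; the calibration is good to about 2 mm. A picture is of the moment at which its call begins. camera_model takes no time and is no camera call.
A pose or a line that the arm cannot do raises robot.IKError and nothing moves.
- robot.job_done(): hands the job in, once; it reports no verdict.
Readings, each from a call of its own:
- robot.current_t(): time.
- robot.current_q(): joint angles.
- robot.current_dq(): joint speeds.
- robot.current_joint_efforts(): joint torques, N m.
- robot.current_ee_pos(): TCP position.
- robot.current_tool_rot(): TCP orientation.
- robot.current_ft_force(): force on the tool from outside, world axes, zero at the start.
- robot.current_wrist_torque(): the same for the moment, N m.
- robot.current_grip_width(): finger opening in m.
Only numpy, scipy, OpenCV 4.12 (cv2) and the standard library are available. Lean on these libraries where they do the work, as an engineer would, in place of code of your own. Each camera call takes 0.05 s, during which the arm holds its last target.

### The job

Lay the rectangular hardwood blank flat and fully down in the nest of the jig, then turn the round knob clockwise (seen from above) until the sprung catch clicks home over the end of the blank, and a touch further until the knob is just snug against its stop. Work by feel and do not force it against the stop. Let go, and leave the other things on the table where they are.

Things in the scene. Friction and masses are not known exactly. Their poses are not given: they have to be found in the camera images.
- blank_center (a point): Centre of the loose dark hardwood blank, a flat rectangular block 70 (its x) x 36 (its y) x 16 mm (its z, up), about 35 g; this point is 8 mm above its underside. It lies flat on the table, apart from a round wooden disc of the same wood. Either end may go to either end of the nest.
- jig: The bench jig, fixed to the table: an aluminium base plate 270 (x) x 100 (y) x 10 mm; origin at the centre of its underside, z up. The nest stands on its -x half, a grey round cam cover (80 mm diameter, top 46 mm above the table) with a black knob on its +x half. Its position and heading vary.
- nest (a point): Centre of the nest floor (88 x 51 mm), 22 mm above the table, 50 mm towards -x of the jig's origin. The blank goes in lengthwise along the jig's x, with 1.5 mm play each side. Walls at the ends and four corners rise 8 mm above the floor; the long sides are open over the middle 50 mm for fingers. A seated blank's top is 38 mm above the table, 8 mm above the walls.
- knob_axis (a point): Point on the upright axis of the round black knob, 66 mm above the table and 75 mm towards +x of the jig's origin. The knob is a fluted cylinder, 44 mm diameter, 50 to 78 mm above the table; grasp it in any direction. Its clockwise turn to the click is 0.8 to 2.4 rad, different each time: nothing shows it, the cam is covered. It stays where left, so can be regrasped.
- cam_cover (a point): Point on the knob's axis at the cam cover's top, 46 mm above the table. The cam under it runs with about 0.2 N m of friction at the knob. At the notch the catch drops 10 to 12 mm; about 0.1 rad further the knob meets a hard stop. It is where to stop.
- stop_pin: The knob's stop: a 6 mm steel pin, fixed in the jig under the cam cover, out of sight; origin 20 mm towards +x of the knob's axis, 10 mm above the table. An arm on the cam runs against it just past the click. Snug is 2.5 to 18 N on the pin, which is 0.05 to 0.36 N m at the knob; friction can hide part of it while standing still. More is forcing it.
- catch_bar: The sprung steel catch, sliding along the jig's x: a bar under the nest with an upright lip, 22 mm wide, at the jig's -x end. Origin: middle of the lip's nest-facing edge, underside, 39.5 mm above the table. It stands 91 to 93 mm towards -x of the jig's origin while held back, 81 mm when home, 4 mm over the blank. Spring 2.5 to 4 N. A blank over 1.5 mm too high blocks the lip.
- disc_mid (a point): Bystander: middle of a loose round disc of the same wood, 52 mm diameter, 16 mm high, lying near the blank.
- jar_mid (a point): Bystander: middle of a glass jar, 60 mm diameter, 85 mm high.
- dish_mid (a point): Bystander: middle of a white bowl, 90 mm diameter, 30 mm high.
- driver_grip (a point): Bystander: grip of a screwdriver, 160 mm long, lying on the robot's side of the work.
- giftbox_mid (a point): Bystander: middle of a closed cardboard box 80 x 80 x 30 mm.
- bangle_mid (a point): Bystander: middle of a brass bangle lying flat, 72 mm diameter, 12 mm high.
Not all that is in view belongs to the job. What is shaped like the part that bears blank_center but orange is not meant.

How it is judged:
On the way, in this order (a step that is already met when the one before it is completed fails the run):
1. the blank lies flat and fully down in the nest, the catch still drawn back (z of blank_center in the frame of jig between 0.027 and 0.0325 m and horizontal distance between blank_center and nest below 0.005 m and angle between blank_center's own z axis and vertical below 0.08 rad and x of catch_bar in the frame of jig below -0.088 m), for 0.2 s.
2. the catch has clicked home over the seated blank and the knob is snug against its stop (2.5 N or more on the stop pin) (z of blank_center in the frame of jig between 0.027 and 0.0325 m and horizontal distance between blank_center and nest below 0.005 m and angle between blank_center's own z axis and vertical below 0.08 rad and x of catch_bar in the frame of jig above -0.083 m and contact force between stop_pin and anything else above 2.5 N), for 0.1 s.
At the end, for the whole second after the job is handed in: The blank lies flat in the nest, fully down (within 2.5 mm), and the catch is home over its end (within 2 mm) and at rest (z of blank_center in the frame of jig between 0.027 and 0.0325 m and horizontal distance between blank_center and nest below 0.005 m and angle between blank_center's own z axis and vertical below 0.08 rad and x of catch_bar in the frame of jig above -0.083 m and linear speed of catch_bar below 0.01 m/s); the robot touches nothing.
It fails at once if the stop pin is loaded with more than 18 N (the knob was forced) (contact force between stop_pin and anything else above 18 N).
It fails at once if a bystander is moved by more than 30 mm (distance of any of disc_mid, jar_mid, dish_mid, driver_grip, giftbox_mid, bangle_mid from where it was at the start of the episode above 0.03 m).
It also fails if it takes over 72 s, if anything falls off the work surface, if the arm or the gripper's body presses on something with over 40 N, if the wrist force passes 120 N, or if a joint passes its speed limit or range.

## Working session

There is one attempt and no reset: what is moved stays moved. The work goes in short steps, each a Python script; the robot and the scene stay as the last script left them, time stands still between calls to the robot, and variables do not carry over. Pictures are saved under pics/ and viewed, and the job is handed in when it is done.

```bash
ls; mkdir -p pics; python3 - <<'E'
from workcell import robot, claw, kinematics, viewer
import cv2
for n in("scene","top"):
    im=viewer.get_image(n); cv2.imwrite(f"pics/{n}0.png",im[:,:,::-1])
    print(n,viewer.camera_model(n))
print(robot.current_t(),robot.finger_overhang,robot.current_tool_rot(),robot.current_grip_width())
E
```

```text
pics
scene {'vfov': 51.292384084877824, 'cx': 283.3715601132645, 'cy': 203.73083264394043, 'distortion': array([-0.12134088,  0.        ,  0.        ,  0.        ,  0.        ]), 'position': array([ 1.04320745, -0.53244727,  0.72783705]), 'rotation': array([[ 0.75457849, -0.41425368,  0.50892552],
       [ 0.65583476,  0.50229657, -0.56354141],
       [-0.02218244,  0.75900727,  0.65070416]])}
top {'vfov': 53.42299661863314, 'cx': 280.4582999453952, 'cy': 210.09856019649868, 'distortion': array([-0.09140742,  0.        ,  0.        ,  0.        ,  0.        ]), 'position': array([0.49372724, 0.02706224, 1.11547771]), 'rotation': array([[-1.62079183e-02,  9.98285932e-01, -5.62361160e-02],
       [-9.99868643e-01, -1.61819954e-02,  9.16332403e-04],
       [ 4.74917866e-06,  5.62435808e-02,  9.98417077e-01]])}
0.1 0.008 [[-9.29487262e-01  3.68853944e-01 -4.44893965e-04]
 [ 3.68854202e-01  9.29486271e-01 -1.36038244e-03]
 [-8.82595960e-05 -1.42855916e-03 -9.99998976e-01]] 0.08736874920857493
```

View pics/scene0.png

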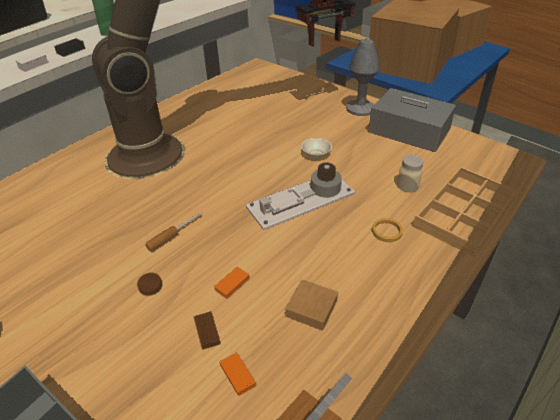

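View pics/top0.png

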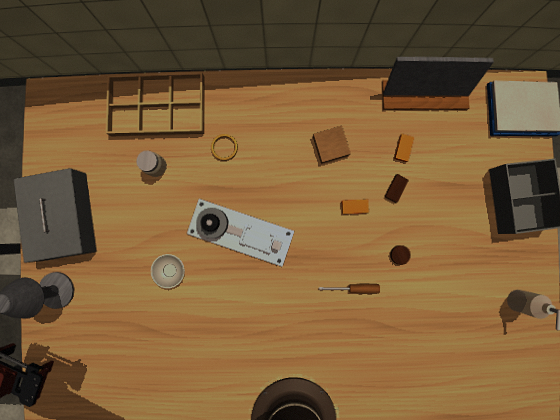

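The dark rectangle at top (396,188) / scene (207,330) matches the blank. The lookalikes are the orange blocks at top (404,148) and (355,207), the disc at (400,255) and the box at (331,144). I'll check it in close crops.

```bash
python3 - <<'E'
import cv2,numpy as np
t=cv2.imread("pics/top0.png");s=cv2.imread("pics/scene0.png")
a=cv2.resize(t[165:211,370:430],None,fx=10,fy=10,interpolation=cv2.INTER_CUBIC)
cv2.imwrite("pics/c_blank.png",a)
cv2.imwrite("pics/c_jig.png",cv2.resize(t[190:275,180:305],None,fx=6.4,fy=6.4,interpolation=cv2.INTER_CUBIC))
cv2.imwrite("pics/c_jigs.png",cv2.resize(s[155:235,240:365],None,fx=6.4,fy=6.4,interpolation=cv2.INTER_CUBIC))
cv2.imwrite("pics/c_blanks.png",cv2.resize(s[305:355,180:240],None,fx=10,fy=10,interpolation=cv2.INTER_CUBIC))
E
```

```text
(no output)
```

View pics/c_blank.png

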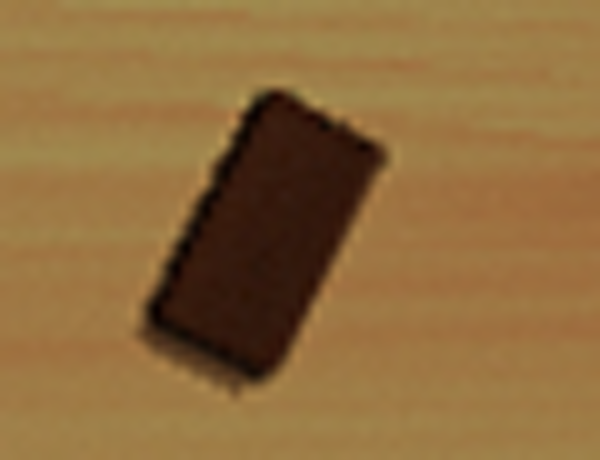

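View pics/c_jig.png

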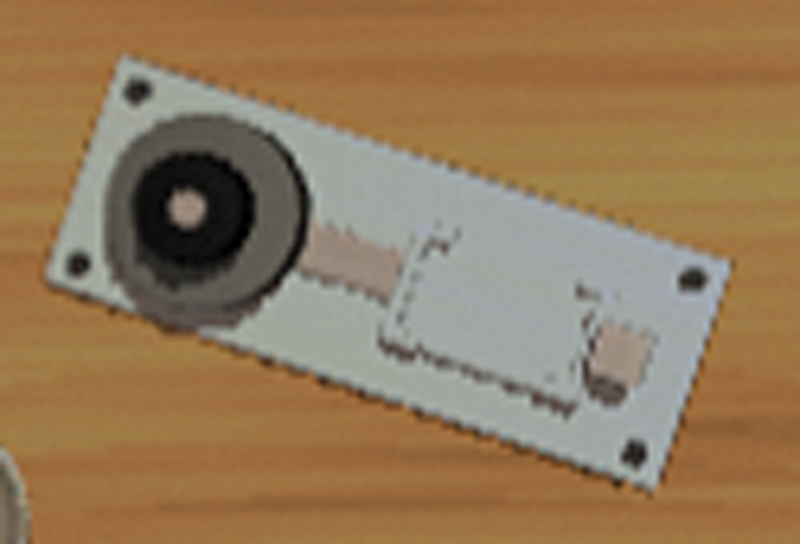

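View pics/c_jigs.png

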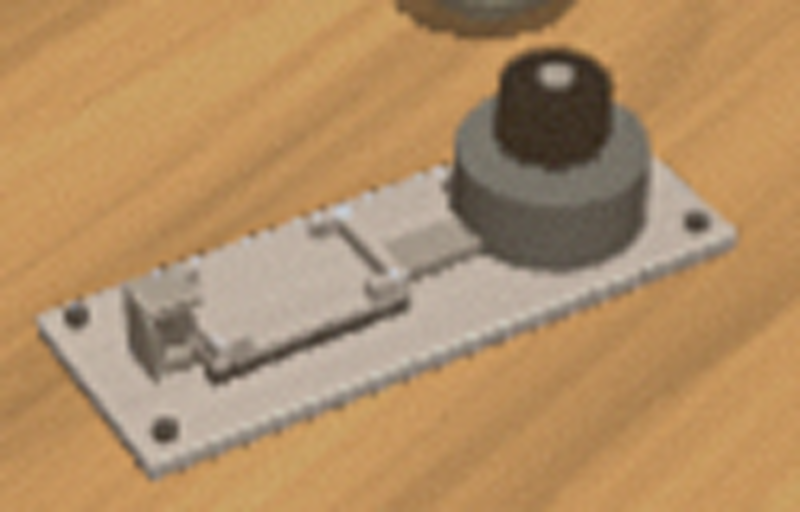

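View pics/c_blanks.png

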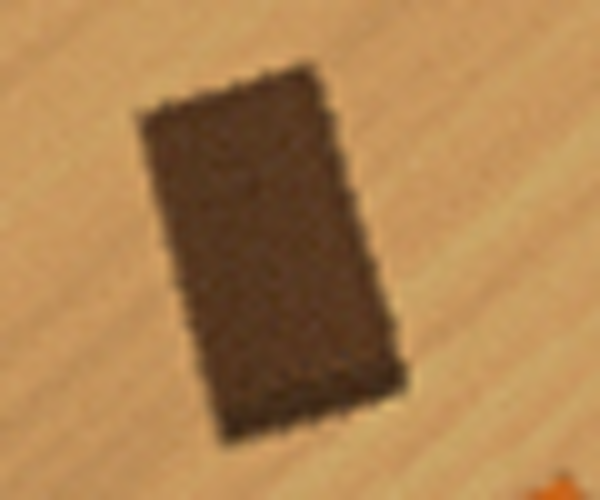

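The crops confirm the blank: plain dark brown, no orange, corners in the top view near (397,174), (408,180), (396,203), (385,196). Next I'll fit the blank and jig poses from both cameras.

```bash
cat > h.py <<'E'
from workcell import robot, claw, kinematics, viewer
import cv2,numpy as np
from scipy.optimize import least_squares
def cam(n):
    m=viewer.camera_model(n); f=210/np.tan(np.radians(m["vfov"])/2)
    K=np.array([[f,0,m["cx"]],[0,f,m["cy"]],[0,0,1.]])
    R=np.diag([1,-1,-1])@np.array(m["rotation"]).T
    return K,np.array(m["distortion"]),R,-R@np.array(m["position"])
C={n:cam(n) for n in("top","scene")}
def proj(n,P):
    K,d,R,t=C[n]; return cv2.projectPoints(np.atleast_2d(P).astype(float),cv2.Rodrigues(R)[0],t,K,d)[0][:,0]
def ray(n,px,z):
    K,d,R,t=C[n]; u=cv2.undistortPoints(np.array([[px]],float),K,d)[0,0]
    v=R.T@np.array([u[0],u[1],1]); o=-R.T@t
    return o+v*(z-o[2])/v[2]
def unc(c,s,o): return (np.array(c,float)+.5)/s-.5+np.array(o)
def pose_pts(p,loc):
    c,s=np.cos(p[2]),np.sin(p[2]); loc=np.array(loc,float)
    return np.c_[p[0]+c*loc[:,0]-s*loc[:,1],p[1]+s*loc[:,0]+c*loc[:,1],loc[:,2]]
def fit(obs,p0):
    # obs: list of (cam, loc Nx3, px Nx2)
    f=lambda p:np.concatenate([(proj(n,pose_pts(p,l))-px).ravel() for n,l,px in obs])
    r=least_squares(f,p0,loss="soft_l1"); return r.x,r.fun.reshape(-1,2)
def down(yaw):  # tool z down, tool y (jaw) at yaw
    y=np.array([np.cos(yaw),np.sin(yaw),0]);z=np.array([0,0,-1.]);return np.c_[np.cross(y,z),y,z]
def snap(n,name,box=None,s=1):
    im=viewer.get_image(n)[:,:,::-1].copy()
    cv2.imwrite(f"pics/{name}_full.png",im)
    if box: im=cv2.resize(im[box[1]:box[3],box[0]:box[2]],None,fx=s,fy=s,interpolation=cv2.INTER_CUBIC)
    cv2.imwrite(f"pics/{name}.png",im); return im
E
python3 - <<'E'
from h import *
np.set_printoptions(precision=4,suppress=True)
T=unc([(124,60),(733,262),(655,490),(47,285)],6.4,(180,190))
S=unc([(38,322),(152,470),(735,235),(650,155)],6.4,(240,155))
for p in T: print(ray("top",p,.01))
for p in S: print("s",ray("scene",p,.01))
B=unc([(270,90),(385,155),(265,380),(150,312)],10,(370,165))
for p in B: print("b",ray("top",p,.016))
BS=unc([(140,112),(315,65),(402,370),(220,425)],10,(180,305))
for p in BS: print("bs",ray("scene",p,.016))
print("knob",ray("top",unc((187,209),6.4,(180,190)),.078),ray("scene",unc((556,75),6.4,(240,155)),.078))
E
```

```text
[0.5893 0.2429 0.01  ]
[ 0.5013 -0.0092  0.01  ]
[0.4079 0.0246 0.01  ]
[0.4961 0.2756 0.01  ]
s [0.411 0.025 0.01 ]
s [ 0.5031 -0.0079  0.01  ]
s [0.5919 0.2445 0.01  ]
s [0.5342 0.2663 0.01  ]
b [ 0.6485 -0.2858  0.016 ]
b [ 0.6306 -0.3164  0.016 ]
b [ 0.5708 -0.2818  0.016 ]
b [ 0.5894 -0.2514  0.016 ]
bs [ 0.5717 -0.282   0.016 ]
bs [ 0.5896 -0.2518  0.016 ]
bs [ 0.6531 -0.2878  0.016 ]
bs [ 0.6362 -0.318   0.016 ]
knob [0.5248 0.2052 0.078 ] [0.5236 0.2098 0.078 ]
```

```bash
python3 - <<'E'
from h import *
np.set_printoptions(precision=4,suppress=True)
T=unc([(124,60),(733,262),(655,490),(47,285)],6.4,(180,190))
S=unc([(38,322),(152,470),(735,235)],6.4,(240,155))
L=[(.135,-.05,.01),(-.135,-.05,.01),(-.135,.05,.01),(.135,.05,.01)]
LS=[L[2],L[1],L[0]]
B=unc([(270,90),(385,155),(265,380),(150,312)],10,(370,165))
BS=unc([(140,112),(315,65),(402,370),(220,425)],10,(180,305))
LB=[(.035,.018,.016),(.035,-.018,.016),(-.035,-.018,.016),(-.035,.018,.016)]
LBS=[LB[2],LB[3],LB[0],LB[1]]
for nm,o,p0 in (("jig top",[("top",L,T)],(.5,.13,1.23)),("jig sc",[("scene",LS,S)],(.5,.13,1.23)),("both",[("top",L,T),("scene",LS,S)],(.5,.13,1.23)),
  ("b top",[("top",LB,B)],(.61,-.28,-.4)),("b sc",[("scene",LBS,BS)],(.61,-.28,-.4)),("b both",[("top",LB,B),("scene",LBS,BS)],(.61,-.28,-.4))):
    p,r=fit(o,p0); print(nm,p,np.abs(r).max())
    if nm[0]!="b" or nm=="both":
        print(pose_pts(p,[(-.05,0,.022),(.075,0,.066)]))
E
```

```text
jig top [0.4987 0.1335 1.2336] 0.7427272213696483
[[0.4821 0.0863 0.022 ]
 [0.5235 0.2043 0.066 ]]
jig sc [0.5009 0.1355 1.236 ] 0.6396876246889747
[[0.4845 0.0882 0.022 ]
 [0.5255 0.2063 0.066 ]]
both [0.4995 0.1345 1.2356] 1.2918652728645554
[[0.4831 0.0873 0.022 ]
 [0.5242 0.2053 0.066 ]]
b top [ 0.6098 -0.2838 -0.5292] 0.2647540033167104
b sc [ 0.6128 -0.285  -0.5122] 1.0093393136511395
b both [ 0.6114 -0.2843 -0.5175] 1.3911004872557555
```

```bash
python3 - <<'E'
from h import *
np.set_printoptions(precision=4,suppress=True)
for n,p in dict(disc=(400,255),or1=(404,148),or2=(355,207),box=(331,144)).items(): print(n,ray("top",p,.016))
for nm,pos,yaws in (("blank",(.6113,-.2844,.011),(1.05,-2.09)),("nest",(.483,.087,.036),(2.806,-.336)),("knob",(.5242,.2053,.06),(0,.8,1.6,2.4,-.8,-1.6,-2.4,3.1))):
    for y in yaws:
        print(nm,y,kinematics.inverse_kinematics(pos,down(y)))
print(robot.current_t(), robot.current_wrist_torque(),robot.current_ft_force())
E
```

```text
disc [ 0.4316 -0.2883  0.016 ]
or1 [ 0.7175 -0.3088  0.016 ]
or2 [ 0.5607 -0.1714  0.016 ]
box [ 0.7304 -0.1119  0.016 ]
blank 1.05 [ 0.0304  0.783   0.5095  1.6615 -0.4868  0.8265  1.8018]
blank -2.09 [-0.2452  1.0033  1.0288  1.6805 -0.9779  1.0573 -0.9765]
nest 2.806 [-0.2085  0.4601 -0.085   2.0872  0.0672  0.5968  2.4657]
nest -0.336 [-0.6421  0.4944  0.4643  2.1155 -0.3793  0.6111 -0.2473]
knob 0 [-0.7589  0.5366  0.3993  1.9266 -0.3004  0.7365 -0.1853]
knob 0.8 [-0.6433  0.5185  0.2431  1.9187 -0.1808  0.7253  0.5048]
knob 1.6 [-0.5258  0.5105  0.0874  1.9105 -0.0645  0.7232  1.1989]
knob 2.4 [-0.3913  0.5128 -0.0892  1.901   0.0655  0.7305  1.8821]
knob -0.8 [-0.814   0.5496  0.4757  1.9302 -0.3603  0.7457 -0.9301]
knob -1.6 [-0.8814  0.5702  0.5712  1.9345 -0.4367  0.7614 -1.6597]
knob -2.4 [-1.25    0.9225  1.2454  1.9548 -1.0196  1.09   -1.9438]
knob 3.1 [-0.2865  0.5228 -0.2271  1.8935  0.1669  0.7434  2.4925]
0.1 [0.0467 0.0094 0.0266] [0.4833 1.0454 0.2653]
```

```bash
python3 - <<'E'
from h import *
np.set_printoptions(precision=4,suppress=True)
P=np.array([.6113,-.2844,.011]);R=down(1.05)
robot.move_to(P+[0,0,.10],R); claw.command_gripper(.056,10)
print(robot.current_t(),robot.current_ee_pos())
snap("top","hov"); snap("scene","hovs")
print(robot.movel(P,feed=.1,guard=6),robot.current_ee_pos())
print(claw.command_gripper(.02,20),robot.current_grip_width())
robot.movel(P+[0,0,.12],feed=.15)
print(robot.current_grip_width(),robot.current_ft_force(),robot.current_wrist_torque(),robot.current_t())
a=snap("top","lift",(330,130,450,220),6.4);snap("scene","lifts",(150,240,270,330),6.4)
E
```

```text
4.1 [ 0.6113 -0.2844  0.111 ]
False [ 0.6118 -0.2848  0.0118]
False 0.03542420347161115
0.03569733073482449 [-0.8718  0.0106 -0.3045] [ 0.0103  0.0423 -0.0144] 6.75
```

View pics/lifts_full.png

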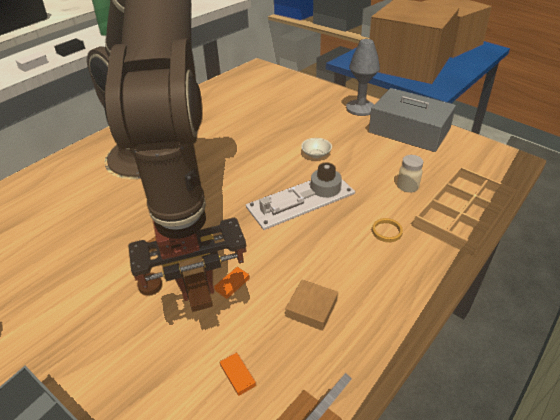

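View pics/hov_full.png

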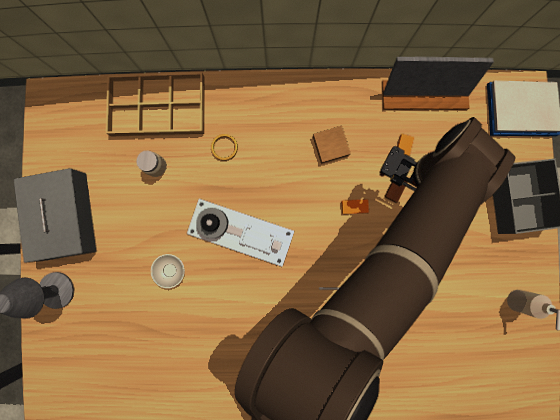

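The blank is held (scene (197,290)), with a grip width of 35.7 mm against the expected 36. Next I hover over the nest and measure again.

```bash
python3 - <<'E'
from h import *
np.set_printoptions(precision=4,suppress=True)
P=np.array([.4831,.0873,.13]);R=down(1.2356-np.pi/2)
robot.move_to(P,R)
robot.movel(P-[0,0,.06],feed=.1)
print(robot.current_ee_pos(),robot.current_grip_width(),robot.current_t())
snap("top","n1",(180,180,305,275),6.4);snap("scene","n1s",(240,140,365,235),6.4)
E
```

```text
[0.4835 0.0869 0.0703] 0.03599580097505656 9.1417
```

View pics/n1.png

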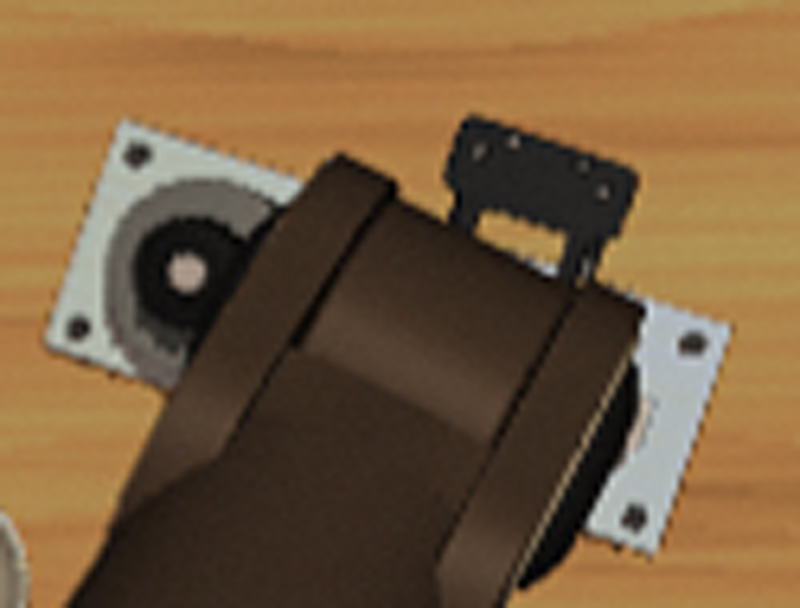

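View pics/n1s.png

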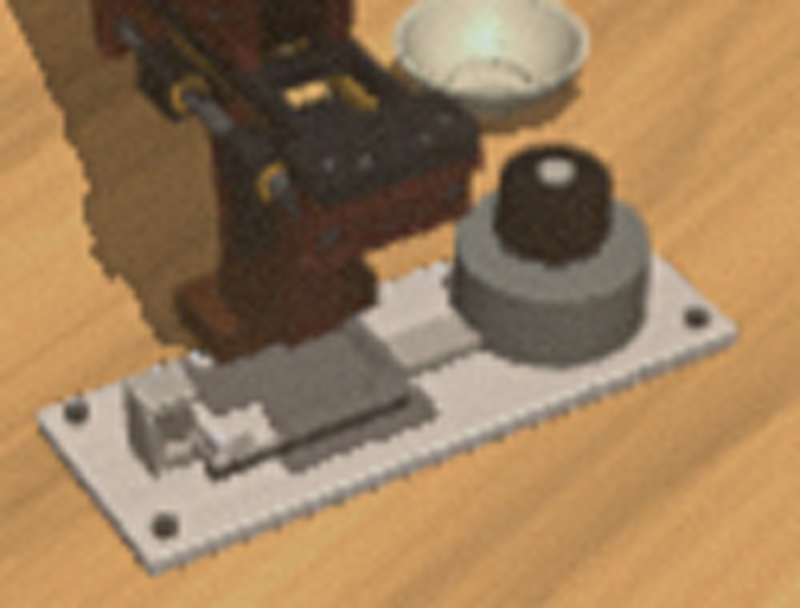

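```bash
python3 - <<'E'
from h import *
im=cv2.imread("pics/n1s_full.png");x0,y0,s=262,170,20
c=cv2.resize(im[y0:y0+29,x0:x0+40],None,fx=s,fy=s,interpolation=cv2.INTER_CUBIC)
c=cv2.convertScaleAbs(c,alpha=1.5,beta=15)
cv2.imwrite("pics/z1.png",c)
d=c.copy()
L=np.array([(x,y,z) for z in(.0585,.0745) for x,y in((-.035,-.018),(.035,-.018),(.035,.018),(-.035,.018))])
p=(.4835,.0869,1.2356);q=((proj("scene",pose_pts(p,L))-[x0,y0]+.5)*s-.5)
print(q.round())
for a,b in((0,1),(1,2),(2,3),(3,0),(4,5),(5,6),(6,7),(7,4),(0,4),(1,5),(2,6),(3,7)): cv2.line(d,tuple(map(int,q[a])),tuple(map(int,q[b])),(0,255,0),1)
cv2.imwrite("pics/z1o.png",d)
E
```

```text
[[247. 575.]
 [747. 384.]
 [598. 230.]
 [105. 413.]
 [242. 471.]
 [748. 281.]
 [596. 128.]
 [ 98. 310.]]
```

View pics/z1.png

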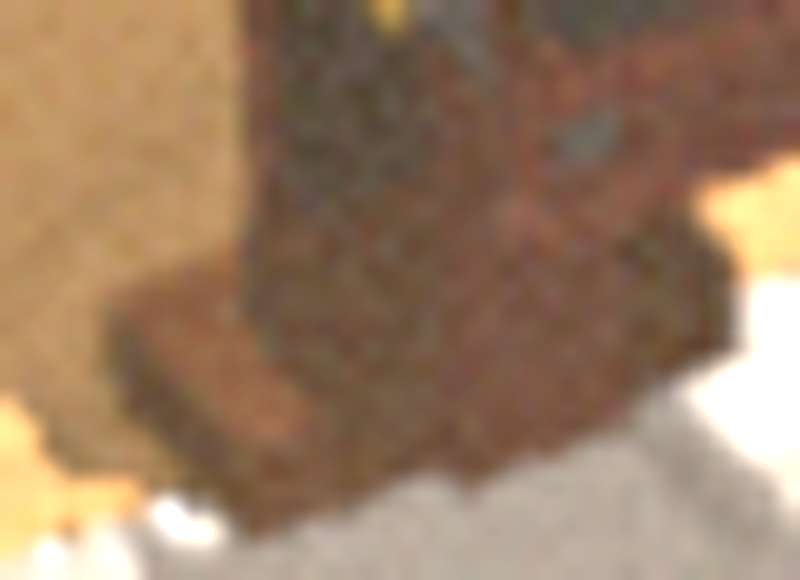

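View pics/z1o.png

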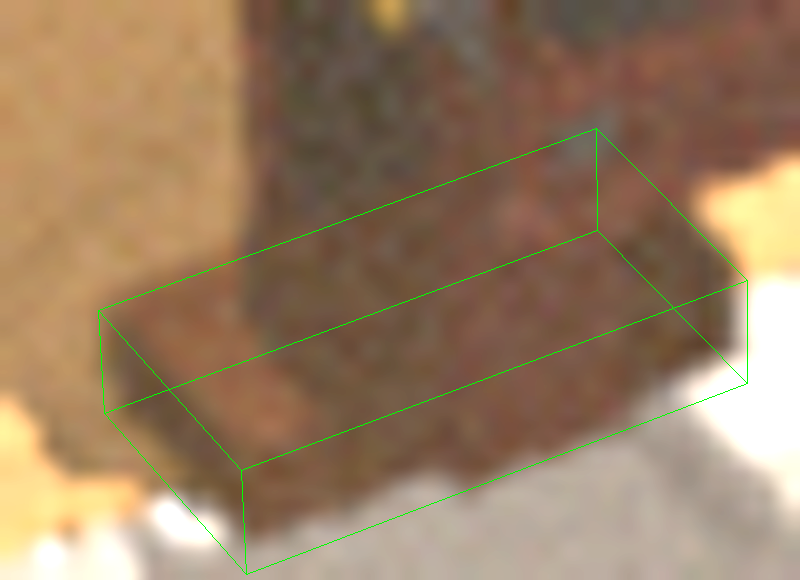

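```bash
python3 - <<'E'
from h import *
np.set_printoptions(precision=4,suppress=True)
im=cv2.imread("pics/n1s_full.png");x0,y0,s=262,170,20
c=cv2.resize(im[y0:y0+29,x0:x0+40],None,fx=s,fy=s,interpolation=cv2.INTER_LINEAR)
cv2.imwrite("pics/z2.png",cv2.convertScaleAbs(c,alpha=1.0,beta=20))
Lb=np.array([(-.035,-.018,.0585),(.035,-.018,.0585),(-.035,.018,.0745),(-.035,.018,.0585)])
px=unc([(253,545),(738,362),(105,303),(115,395)],s,(x0,y0))
# z-free
def f(p,yaw=1.2356):
    return (proj("scene",pose_pts((p[0],p[1],yaw),Lb+[0,0,p[2]]))-px).ravel()
r=least_squares(f,(.4835,.087,0));print(r.x,r.fun)
f2=lambda p:f((p[0],p[1],0));r=least_squares(f2,(.4835,.087));print(r.x,r.fun)
d=r.x-np.array([.4835,.0869]);e=np.array([np.cos(1.2356),np.sin(1.2356)]);print("long,lat",d@e,d@[-e[1],e[0]])
d=r.x-np.array([.4845,.0882]);print("rel to scene nest: long,lat",d@e,d@[-e[1],e[0]])
E
```

```text
[ 0.463   0.1095 -0.0215] [-0.0533  0.2426 -0.1065  0.2037  0.183  -0.4155 -0.024  -0.032 ]
[0.4813 0.09  ] [-0.1339  0.466   0.5866  0.1287 -0.1276 -0.6065 -0.3222 -0.0619]
long,lat 0.0022086709259027666 0.0030913985006192956
rel to scene nest: long,lat 0.0006520668805116042 0.003608103296292664
```

View pics/z2.png

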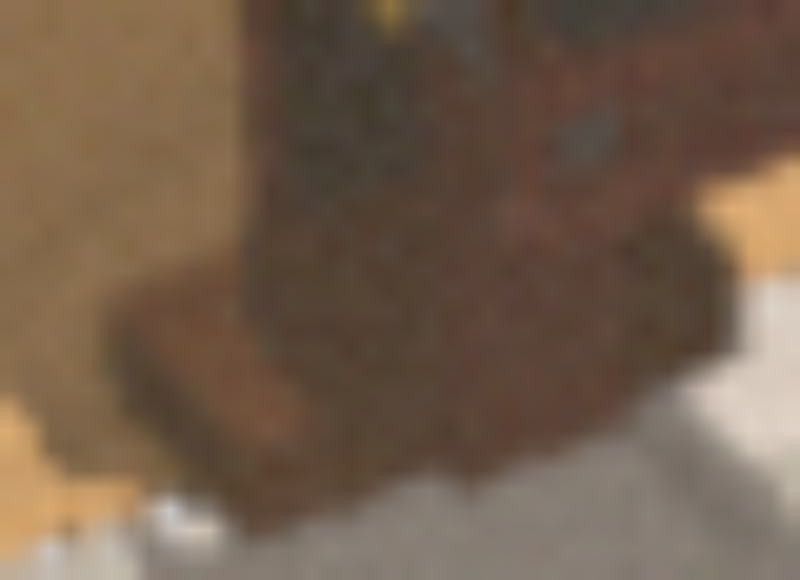

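```bash
cat >> h.py <<'E'
YJ=1.2356; EX=np.array([np.cos(YJ),np.sin(YJ),0]); EY=np.array([-EX[1],EX[0],0])
N0=np.array([.4831,.0873,0])
def local(v): v=np.asarray(v); return np.array([v@EX,v@EY,v[2]])
E
python3 - <<'E'
from h import *
np.set_printoptions(precision=4,suppress=True)
P=N0-.0006*EX-.0008*EY
robot.movel(P+[0,0,.05],feed=.1); robot.sleep(.2)
f0=robot.current_ft_force();m0=robot.current_wrist_torque()
g=robot.movel(P+[0,0,.0335],feed=.03,guard=4); robot.sleep(.2)
p=robot.current_ee_pos();print(g,p,local(p-N0),robot.current_grip_width(),robot.current_t())
print(local(robot.current_ft_force()-f0),local(robot.current_wrist_torque()-m0))
snap("scene","n2s",(240,140,365,235),6.4)
E
```

```text
True [0.4834 0.0866 0.0333] [-0.0006 -0.0005  0.0333] 0.035819962392548095 10.55
[0.7109 0.935  5.4019] [ 0.1443 -0.0605 -0.0722]
```

View pics/n2s.png

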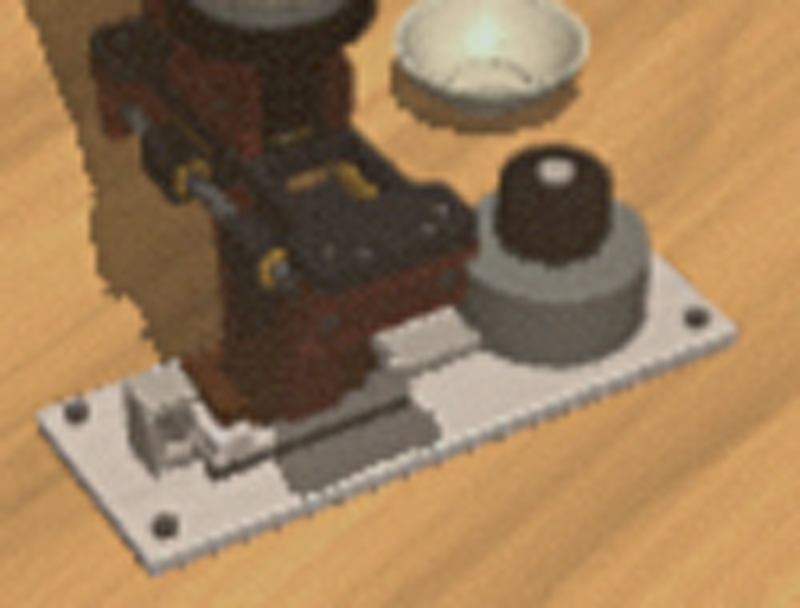

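It made contact at TCP z = 0.0333, which is floor height; resting on a wall would give 0.0418. Release and check.

```bash
python3 - <<'E'
from h import *
np.set_printoptions(precision=4,suppress=True)
claw.command_gripper(.060,10)
p=robot.current_ee_pos(); robot.movel(p+[0,0,.10],feed=.15)
print(robot.current_t())
snap("scene","n3s",(240,140,365,235),6.4)
# go to knob hover with cw travel
K=N0+.125*EX
robot.move_to(np.r_[K[:2],.16],down(2.75)); print(robot.current_q(),robot.current_t())
snap("top","n3",(180,180,305,275),6.4)
snap("scene","n4s",(240,140,365,235),6.4)
E
```

```text
12.0
[-0.7398  0.3899  0.3637  1.8485 -0.1687  0.934   2.4485] 14.1
```

View pics/n3.png

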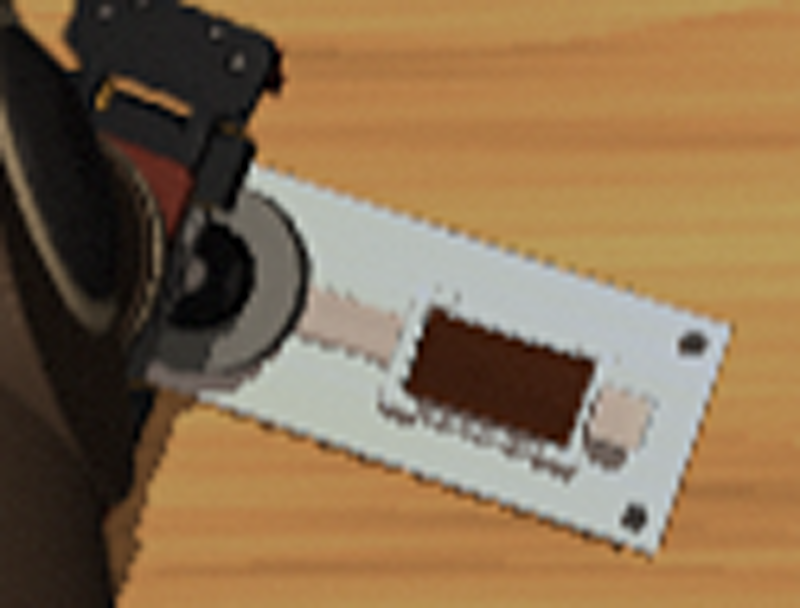

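View pics/n4s.png

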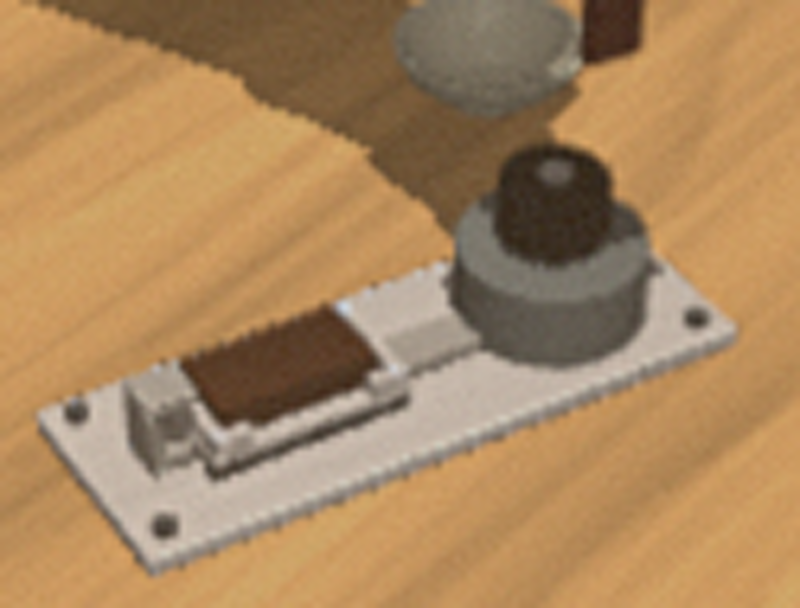

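View pics/n3s.png

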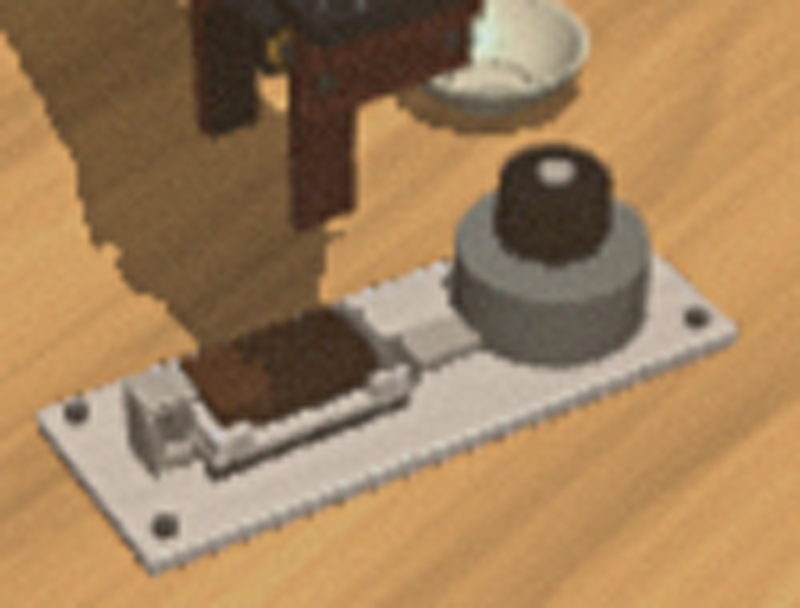

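The blank is seated within its walls and the lip is still drawn back. Now I'll grasp the knob.

```bash
python3 - <<'E'
from h import *
np.set_printoptions(precision=4,suppress=True)
K=np.array([.5245,.2046])
claw.command_gripper(.064,10)
robot.movel(np.r_[K,.10],down(2.75),feed=.1)
g=robot.movel(np.r_[K,.0615],feed=.06,guard=5); robot.sleep(.1)
f0=robot.current_ft_force();m0=robot.current_wrist_torque();np.save("fm0.npy",[f0,m0])
print(g,robot.current_ee_pos(),f0,m0)
claw.command_gripper(.03,25);robot.sleep(.1)
print(robot.current_grip_width(),robot.current_ee_pos(),robot.current_ft_force()-f0,robot.current_wrist_torque()-m0,robot.current_q(),robot.current_t())
snap("scene","k1",(240,140,365,235),6.4)
E
```

```text
False [0.5248 0.2047 0.0618] [-0.0869 -0.4931  0.3082] [ 0.0823  0.0406 -0.0346]
0.04382395892857961 [0.5259 0.2042 0.0618] [ 4.8125 -0.8419 -1.5031] [-0.2044 -0.8003  0.0637] [-0.6963  0.5233  0.3174  1.9206 -0.2343  0.731   2.5058] 16.7083
```

View pics/k1.png

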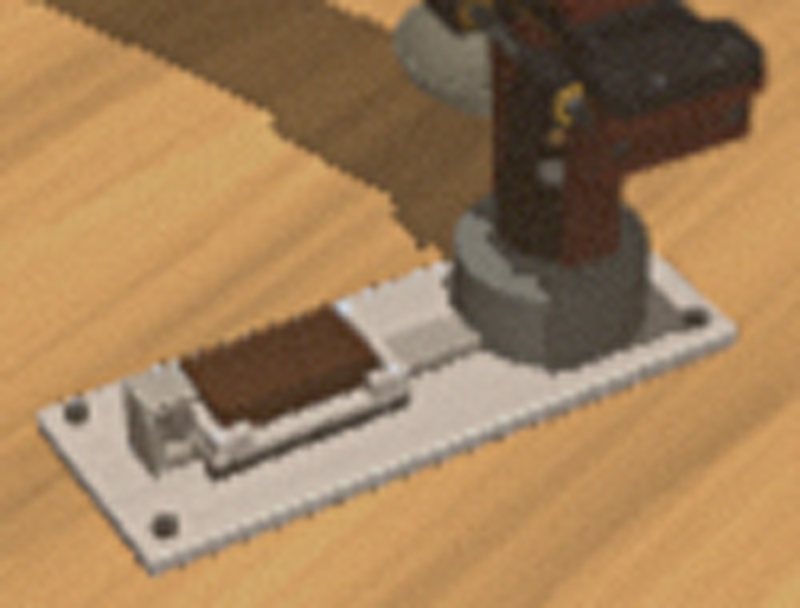

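```bash
python3 - <<'E'
from h import *
np.set_printoptions(precision=4,suppress=True)
f0,m0=np.load("fm0.npy")
K=np.array([.5257,.2041])
robot.movel(np.r_[K,.0615],down(2.75),feed=.02);robot.sleep(.1)
print(robot.current_ee_pos(),robot.current_ft_force()-f0,robot.current_wrist_torque()-m0,robot.current_q(),robot.current_t())
q=np.array(kinematics.inverse_kinematics(np.r_[K,.0615],down(2.75)));print(q)
for i in range(6):
    q[6]-=.02; t=robot.current_t(); robot.set_joints(q)
    R=robot.current_tool_rot()
    print(round(q[6],3),robot.current_q()[6],np.arctan2(R[1,1],R[0,1]),robot.current_ft_force()-f0,(robot.current_wrist_torque()-m0),robot.current_t()-t)
np.save("q.npy",q)
E
```

```text
[0.5259 0.2042 0.0618] [ 1.6836 -0.8725  2.4176] [-0.1236 -0.1489  0.004 ] [-0.6947  0.5242  0.3166  1.919  -0.235   0.7334  2.5075] 17.1083
[-0.6947  0.5246  0.3165  1.9193 -0.235   0.7334  2.5075]
2.488 2.487672775041688 2.7301444235363457 [ 1.9088 -0.4808  4.6917] [-0.1306 -0.1317  0.0674] 0.25
2.468 2.467643211864967 2.7100748859072277 [ 2.6203 -0.3277  4.3929] [-0.1311 -0.1846  0.0732] 0.25
2.448 2.4477140327391784 2.6902409683846047 [ 0.969  -0.8414  5.3826] [-0.0916 -0.1225  0.0949] 0.25
2.428 2.427701065339342 2.670160241422836 [ 1.0359 -0.7572  5.0935] [-0.1154 -0.1475  0.0389] 0.25
2.408 2.407653665844383 2.6500731922938576 [ 1.4435 -0.643   5.4375] [-0.187  -0.1543  0.0737] 0.25
2.388 2.387679896948763 2.6300595572901857 [ 1.7139 -0.7528  4.9184] [-0.132  -0.0985  0.0627] 0.25
```

```bash
cat >> h.py <<'E'
def lip():
    im=viewer.get_image("scene").astype(float)
    return im[190:218,256:286]
def st(ref,f0,m0,q):
    d=np.abs(lip()-ref).mean()
    f=robot.current_ft_force()-f0;m=robot.current_wrist_torque()-m0
    print(round(q[6],3),"q7err %.4f"%(robot.current_q()[6]-q[6]),"f",f.round(1),"mz %.3f"%m[2],"e7 %.3f"%robot.current_joint_efforts()[6],"lip %.2f"%d,"w %.4f"%robot.current_grip_width(),"t %.2f"%robot.current_t())
    return d,m[2]
E
python3 - <<'E'
from h import *
f0,m0=np.load("fm0.npy");q=np.load("q.npy")
ref=lip();np.save("ref.npy",ref);st(ref,f0,m0,q)
for i in range(6):
    q[6]-=.09; robot.set_joints(q); np.save("q.npy",q)
    d,m=st(ref,f0,m0,q)
    if d>6: break
E
```

```text
2.388 q7err 0.0003 f [ 2.  -1.4  5. ] mz 0.073 e7 -0.050 lip 2.34 w 0.0435 t 18.71
2.298 q7err -0.0002 f [ 1.1 -0.9  4.8] mz -0.153 e7 0.128 lip 2.68 w 0.0435 t 19.01
2.208 q7err -0.0003 f [0.8 0.4 4.5] mz -0.182 e7 0.152 lip 2.79 w 0.0437 t 19.31
2.118 q7err -0.0002 f [ 2.  -0.6  4.7] mz -0.226 e7 0.169 lip 2.89 w 0.0434 t 19.61
2.028 q7err -0.0002 f [ 1.  -0.   5.4] mz -0.169 e7 0.160 lip 3.07 w 0.0432 t 19.91
1.938 q7err -0.0002 f [ 1.  -1.   5.3] mz -0.210 e7 0.157 lip 3.16 w 0.0440 t 20.21
1.848 q7err -0.0002 f [ 1.4 -0.2  5.4] mz -0.182 e7 0.154 lip 3.25 w 0.0440 t 20.51
```

```bash
python3 - <<'E'
from h import *
f0,m0=np.load("fm0.npy");q=np.load("q.npy");ref=np.load("ref.npy")
ref=lip();np.save("ref.npy",ref)
prev=None
for i in range(24):
    q[6]-=.035; robot.set_joints(q); np.save("q.npy",q)
    d,m=st(ref,f0,m0,q)
    if (prev is not None and d-prev>1.2) or m>.2: print("BREAK");break
    prev=d
snap("scene","k2",(240,140,365,235),6.4)
E
```

```text
1.813 q7err 0.0001 f [1.5 1.4 4.6] mz -0.014 e7 0.058 lip 2.60 w 0.0436 t 20.86
1.778 q7err 0.0000 f [ 2.1 -1.1  3.9] mz -0.031 e7 0.070 lip 2.77 w 0.0435 t 21.16
1.743 q7err 0.0001 f [ 1.8 -1.   5. ] mz -0.018 e7 0.056 lip 2.82 w 0.0435 t 21.46
1.708 q7err 0.0001 f [ 1.3 -0.5  5.6] mz -0.023 e7 0.051 lip 2.82 w 0.0437 t 21.76
1.673 q7err 0.0001 f [ 1.5 -0.7  4.8] mz 0.033 e7 0.029 lip 2.81 w 0.0435 t 22.06
1.638 q7err 0.0001 f [ 1.  -0.2  4.5] mz -0.056 e7 0.058 lip 2.96 w 0.0436 t 22.36
1.603 q7err 0.0001 f [1.4 0.  5.1] mz -0.061 e7 0.079 lip 3.02 w 0.0438 t 22.66
1.568 q7err 0.0001 f [ 1.1 -0.2  4.6] mz -0.063 e7 0.061 lip 3.05 w 0.0433 t 22.96
1.533 q7err 0.0001 f [1.3 0.5 4.5] mz -0.075 e7 0.034 lip 3.04 w 0.0437 t 23.26
1.498 q7err 0.0001 f [ 0.6 -0.2  4.6] mz -0.073 e7 0.067 lip 3.08 w 0.0438 t 23.56
1.463 q7err 0.0000 f [ 1.7 -0.8  4. ] mz -0.041 e7 0.080 lip 3.01 w 0.0439 t 23.86
1.428 q7err 0.0001 f [ 0.6 -0.2  5.3] mz -0.023 e7 0.038 lip 3.17 w 0.0436 t 24.16
1.393 q7err 0.0001 f [ 0.8 -0.3  4.4] mz -0.002 e7 0.050 lip 3.23 w 0.0436 t 24.46
1.358 q7err 0.0000 f [1.8 0.1 4
[... 176 characters left out ...]
46 e7 0.042 lip 3.27 w 0.0438 t 25.36
1.253 q7err 0.0001 f [ 1.8 -0.   5.7] mz -0.024 e7 0.054 lip 3.40 w 0.0435 t 25.66
1.218 q7err 0.0001 f [ 1.6 -1.1  5.4] mz -0.060 e7 0.077 lip 3.38 w 0.0434 t 25.96
1.183 q7err 0.0001 f [1.5 0.2 4.7] mz -0.028 e7 0.050 lip 3.54 w 0.0435 t 26.26
1.148 q7err -0.0001 f [ 1.7 -0.6  5.4] mz -0.005 e7 0.046 lip 3.57 w 0.0434 t 26.56
1.113 q7err -0.0001 f [1.  0.4 5.5] mz -0.068 e7 0.065 lip 3.68 w 0.0438 t 26.86
1.078 q7err -0.0002 f [ 1.  -1.5  5. ] mz -0.086 e7 0.083 lip 3.50 w 0.0437 t 27.16
1.043 q7err -0.0001 f [ 0.2 -0.2  4. ] mz -0.041 e7 0.064 lip 3.76 w 0.0437 t 27.46
1.008 q7err -0.0001 f [ 0.9 -0.3  5.6] mz -0.135 e7 0.077 lip 3.88 w 0.0434 t 27.76
```

View pics/k2.png

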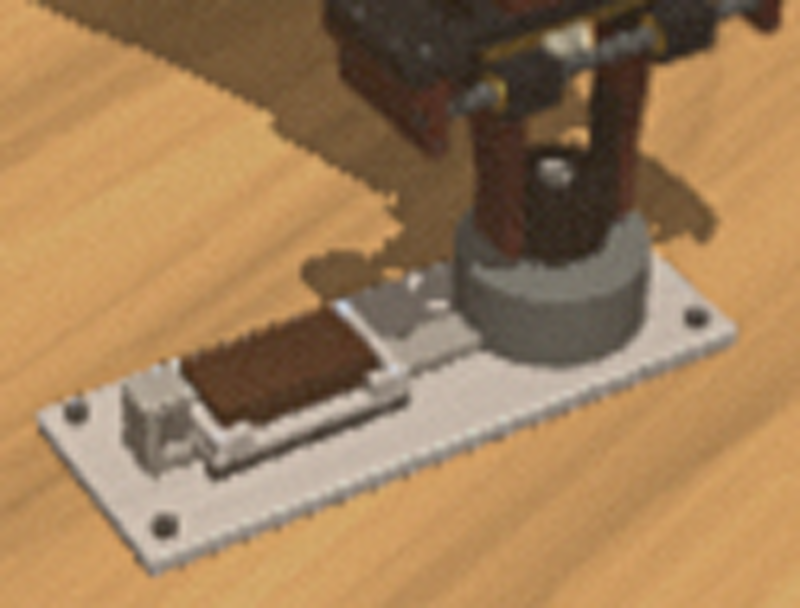

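```bash
python3 - <<'E'
from h import *
f0,m0=np.load("fm0.npy");q=np.load("q.npy")
ref=lip();np.save("ref.npy",ref)
prev=None
for i in range(29):
    q[6]-=.03; robot.set_joints(q); np.save("q.npy",q)
    d,m=st(ref,f0,m0,q)
    if (prev is not None and d-prev>1.0) or m>.12: print("BREAK");break
    prev=d
snap("scene","k3",(240,140,365,235),6.4)
E
```

```text
0.978 q7err -0.0001 f [ 1.6 -0.2  4.2] mz -0.060 e7 0.083 lip 2.46 w 0.0434 t 28.16
0.948 q7err -0.0001 f [ 0.3 -1.4  5.2] mz -0.071 e7 0.056 lip 2.78 w 0.0438 t 28.46
0.918 q7err -0.0001 f [0.7 0.1 5.1] mz -0.027 e7 0.076 lip 3.00 w 0.0436 t 28.76
0.888 q7err -0.0001 f [ 1.5 -1.3  4.9] mz -0.078 e7 0.086 lip 3.78 w 0.0436 t 29.06
0.858 q7err -0.0002 f [ 1.4 -1.   4.5] mz -0.093 e7 0.105 lip 4.92 w 0.0439 t 29.36
BREAK
```

View pics/k3.png

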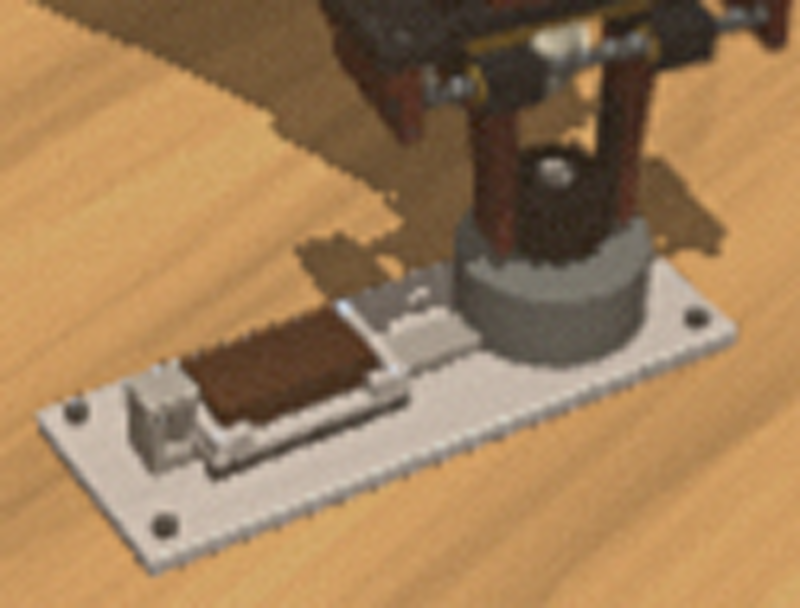

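The lip is starting to move in, so I'm switching to finer steps.

```bash
python3 - <<'E'
from h import *
f0,m0=np.load("fm0.npy");q=np.load("q.npy");ref=np.load("ref.npy")
for i in range(10):
    q[6]-=.01; robot.set_joints(q); np.save("q.npy",q)
    d,m=st(ref,f0,m0,q)
    if m>.15 or d>12: print("BREAK");break
snap("scene","k4",(240,140,365,235),6.4)
E
```

```text
0.848 q7err 0.0000 f [ 1.9 -0.6  5.3] mz 0.036 e7 -0.007 lip 4.82 w 0.0438 t 29.71
0.838 q7err 0.0001 f [ 0.8 -1.2  4.5] mz 0.076 e7 -0.040 lip 5.20 w 0.0437 t 30.01
0.828 q7err 0.0001 f [ 1.8 -1.3  4.6] mz 0.075 e7 -0.048 lip 5.29 w 0.0437 t 30.31
0.818 q7err 0.0001 f [-0.2 -1.1  5.4] mz 0.078 e7 -0.065 lip 5.56 w 0.0434 t 30.61
0.808 q7err 0.0000 f [-0.  -0.5  4.5] mz -0.010 e7 0.025 lip 13.93 w 0.0434 t 30.91
BREAK
```

View pics/k4.png

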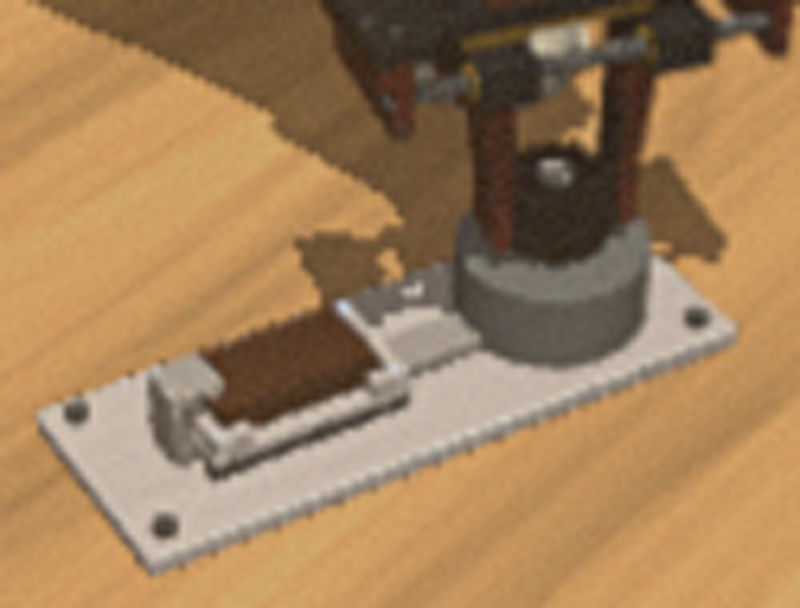

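The catch clicked home over the blank (lip now at crop (185,375)). Next I creep to the stop by feel.

```bash
cat >> h.py <<'E'
def feel(f0,m0,q,n=6):
    v=[]
    for _ in range(n):
        v.append([robot.current_wrist_torque()[2]-m0[2],robot.current_joint_efforts()[6]]); robot.sleep(.01)
    v=np.array(v);mz,e=v.mean(0)
    print("%.4f"%q[6],"q7err %.5f"%(robot.current_q()[6]-q[6]),"mz %.3f max %.3f e7 %.3f"%(mz,v[:,0].max(),e),"t %.2f"%robot.current_t())
    return mz,e
E
python3 - <<'E'
from h import *
f0,m0=np.load("fm0.npy");q=np.load("q.npy")
for i in range(24):
    q[6]-=.006 if i<10 else .0035; robot.set_joints(q); np.save("q.npy",q)
    m,e=feel(f0,m0,q)
    if m>.17 or -e>.17: print("BREAK");break
E
```

```text
0.8015 q7err 0.00018 mz 0.148 max 0.186 e7 -0.130 t 31.26
0.7955 q7err 0.00024 mz 0.172 max 0.201 e7 -0.139 t 31.56
BREAK
```

```bash
python3 - <<'E'
from h import *
f0,m0=np.load("fm0.npy");q=np.load("q.npy")
for i in range(32):
    q[6]-=.004 if i<12 else .0025; robot.set_joints(q); np.save("q.npy",q)
    m,e=feel(f0,m0,q,4)
    if m>.24 or -e>.23: print("BREAK");break
E
```

```text
0.7915 q7err 0.00026 mz 0.176 max 0.207 e7 -0.154 t 31.84
0.7875 q7err 0.00019 mz 0.178 max 0.201 e7 -0.155 t 32.12
0.7835 q7err 0.00025 mz 0.197 max 0.239 e7 -0.155 t 32.41
0.7795 q7err 0.00021 mz 0.200 max 0.233 e7 -0.155 t 32.69
0.7755 q7err 0.00029 mz 0.176 max 0.212 e7 -0.155 t 32.98
0.7715 q7err 0.00024 mz 0.173 max 0.217 e7 -0.155 t 33.26
0.7675 q7err 0.00021 mz 0.160 max 0.186 e7 -0.155 t 33.54
0.7635 q7err 0.00022 mz 0.187 max 0.216 e7 -0.155 t 33.83
0.7595 q7err 0.00025 mz 0.204 max 0.247 e7 -0.155 t 34.11
0.7555 q7err 0.00020 mz 0.160 max 0.185 e7 -0.155 t 34.39
0.7515 q7err 0.00024 mz 0.185 max 0.226 e7 -0.155 t 34.67
0.7475 q7err 0.00027 mz 0.157 max 0.216 e7 -0.155 t 34.96
0.7450 q7err 0.00021 mz 0.178 max 0.198 e7 -0.163 t 35.24
0.7425 q7err 0.00026 mz 0.181 max 0.210 e7 -0.164 t 35.52
0.7400 q7err 0.00026 mz 0.206 max 0.240 e7 -0.164 t 35.81
0.7375 q7err 0.00025 mz 0.196 max 0.226 e7 -0.164 t 36.09
0.7350 q7err 0.00022 mz 0.200 max 0.226 e7 -0.164 t 36.38
0.7325 q7err 0.00023 mz 0.191 max 0.211 e7 -0.164 t 36.66
0.7300 q7err 0.00026 mz 0.220 max 0.249 e7 -0.164 t 36.94
0.7275 q7err 0.00021 mz 0.194 max 0.215 e7 -0.164 t 37.23
0.7250 q7err 0.00029 mz 0.196 max 0.212 e7 -0.164 t 37.51
0.7225 q7err 0.00023 mz 0.191 max 0.224 e7 -0.164 t 37.79
0.7200 q7err 0.00023 mz 0.189 max 0.258 e7 -0.164 t 38.08
0.7175 q7err 0.00024 mz 0.174 max 0.204 e7 -0.164 t 38.36
0.7150 q7err 0.00022 mz 0.183 max 0.211 e7 -0.164 t 38.64
0.7125 q7err 0.00027 mz 0.173 max 0.207 e7 -0.164 t 38.92
0.7100 q7err 0.00024 mz 0.202 max 0.238 e7 -0.164 t 39.21
0.7075 q7err 0.00023 mz 0.184 max 0.222 e7 -0.164 t 39.49
0.7050 q7err 0.00025 mz 0.173 max 0.215 e7 -0.164 t 39.77
0.7025 q7err 0.00025 mz 0.207 max 0.241 e7 -0.164 t 40.06
0.7000 q7err 0.00023 mz 0.194 max 0.259 e7 -0.164 t 40.34
0.6975 q7err 0.00022 mz 0.192 max 0.214 e7 -0.164 t 40.62
```

```bash
python3 - <<'E'
from h import *
f0,m0=np.load("fm0.npy");q=np.load("q.npy")
for i in range(24):
    q[6]-=.0025; robot.set_joints(q); np.save("q.npy",q)
    m,e=feel(f0,m0,q,4)
    if -e>.19 or m>.25: print("BREAK");break
E
```

```text
0.6950 q7err 0.00020 mz 0.193 max 0.227 e7 -0.164 t 40.91
0.6925 q7err 0.00025 mz 0.197 max 0.241 e7 -0.164 t 41.19
0.6900 q7err 0.00026 mz 0.200 max 0.226 e7 -0.164 t 41.48
0.6875 q7err 0.00024 mz 0.197 max 0.236 e7 -0.164 t 41.76
0.6850 q7err 0.00027 mz 0.194 max 0.241 e7 -0.164 t 42.04
0.6825 q7err 0.00029 mz 0.186 max 0.247 e7 -0.164 t 42.33
0.6800 q7err 0.00024 mz 0.177 max 0.241 e7 -0.164 t 42.61
0.6775 q7err 0.00025 mz 0.202 max 0.233 e7 -0.164 t 42.89
0.6750 q7err 0.00021 mz 0.182 max 0.208 e7 -0.164 t 43.17
0.6725 q7err 0.00027 mz 0.193 max 0.213 e7 -0.164 t 43.46
0.6700 q7err 0.00024 mz 0.191 max 0.211 e7 -0.164 t 43.74
0.6675 q7err 0.00027 mz 0.182 max 0.209 e7 -0.164 t 44.02
0.6650 q7err 0.00024 mz 0.200 max 0.234 e7 -0.164 t 44.31
0.6625 q7err 0.00022 mz 0.187 max 0.239 e7 -0.164 t 44.59
0.6600 q7err 0.00025 mz 0.199 max 0.221 e7 -0.164 t 44.88
0.6575 q7err 0.00025 mz 0.213 max 0.236 e7 -0.164 t 45.16
0.6550 q7err 0.00027 mz 0.190 max 0.215 e7 -0.164 t 45.44
0.6525 q7err 0.00024 mz 0.193 max 0.227 e7 -0.164 t 45.73
0.6500 q7err 0.00023 mz 0.188 max 0.226 e7 -0.164 t 46.01
0.6475 q7err 0.00025 mz 0.212 max 0.231 e7 -0.164 t 46.29
0.6450 q7err 0.00024 mz 0.186 max 0.238 e7 -0.164 t 46.58
0.6425 q7err 0.00024 mz 0.178 max 0.208 e7 -0.164 t 46.86
0.6400 q7err 0.00027 mz 0.185 max 0.261 e7 -0.164 t 47.14
0.6375 q7err 0.00023 mz 0.185 max 0.215 e7 -0.164 t 47.42
```

```bash
python3 - <<'E'
from h import *
f0,m0=np.load("fm0.npy");q=np.load("q.npy")
snap("scene","k5",(240,140,365,235),6.4)
for i in range(16):
    q[6]-=.005; robot.set_joints(q); np.save("q.npy",q)
    m,e=feel(f0,m0,q,1)
    if -e>.185 or m>.3: print("BREAK");break
E
```

```text
0.6325 q7err 0.00020 mz 0.175 max 0.175 e7 -0.154 t 47.73
0.6275 q7err 0.00023 mz 0.169 max 0.169 e7 -0.153 t 47.99
0.6225 q7err 0.00021 mz 0.150 max 0.150 e7 -0.155 t 48.25
0.6175 q7err 0.00022 mz 0.217 max 0.217 e7 -0.163 t 48.51
0.6125 q7err 0.00023 mz 0.172 max 0.172 e7 -0.175 t 48.77
0.6075 q7err 0.00027 mz 0.210 max 0.210 e7 -0.192 t 49.02
BREAK
```

View pics/k5.png

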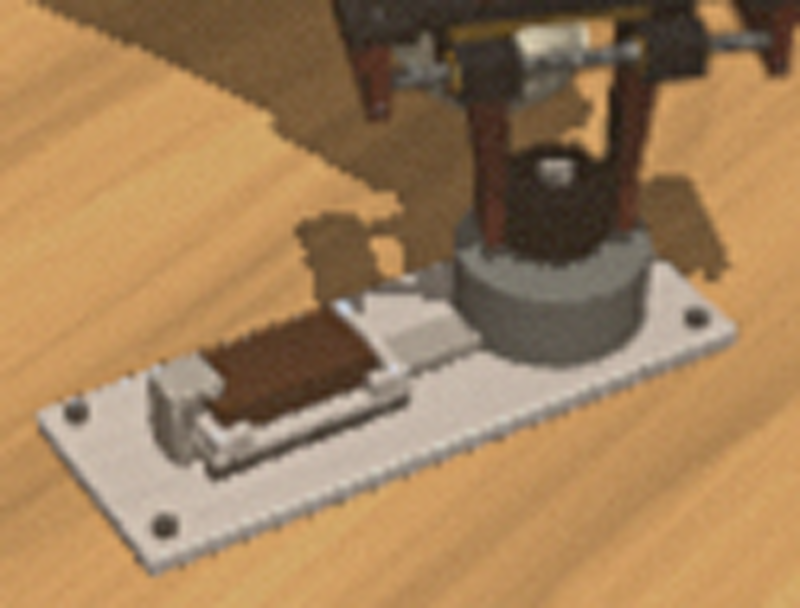

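The torque is now rising steadily (e7 from 0.154 to 0.192), so the stop has been met and it loads softly. I'll carry on gently to about 0.13 N m above the running friction.

```bash
python3 - <<'E'
from h import *
f0,m0=np.load("fm0.npy");q=np.load("q.npy")
for i in range(10):
    q[6]-=.004; robot.set_joints(q); np.save("q.npy",q)
    m,e=feel(f0,m0,q,3)
    if -e>.26 or m>.33: print("BREAK");break
E
```

```text
0.6035 q7err 0.00033 mz 0.231 max 0.244 e7 -0.210 t 49.30
0.5995 q7err 0.00036 mz 0.266 max 0.306 e7 -0.229 t 49.58
0.5955 q7err 0.00037 mz 0.252 max 0.277 e7 -0.250 t 49.85
0.5915 q7err 0.00035 mz 0.291 max 0.307 e7 -0.273 t 50.12
BREAK
```

```bash
python3 - <<'E'
from h import *
f0,m0=np.load("fm0.npy");q=np.load("q.npy")
q[6]-=.004; robot.set_joints(q); np.save("q.npy",q)
m,e=feel(f0,m0,q,10)
robot.sleep(.3); feel(f0,m0,q,10)
print(robot.current_ft_force()-f0)
E
```

```text
0.5875 q7err 0.00043 mz 0.317 max 0.375 e7 -0.292 t 50.46
0.5875 q7err 0.00043 mz 0.334 max 0.358 e7 -0.287 t 50.84
[ 1.17148715 -1.08995147  5.66101187]
```

Snug: about 0.13 N m above running friction, or 6–7 N on the pin, and it held steady. I'll release and check.

```bash
python3 - <<'E'
from h import *
claw.command_gripper(.066,10)
p=robot.current_ee_pos(); robot.movel(p+[0,0,.12],feed=.15)
print(robot.current_t(),robot.current_ft_force(),robot.current_grip_width())
q=robot.current_q();q[0]-=.9;robot.set_joints(q)
print(robot.current_t(),robot.current_ee_pos())
snap("scene","e1",(240,140,365,235),6.4);snap("top","e2",(180,180,305,275),6.4)
E
```

```text
52.35 [ 0.10818466 -0.30712632 -0.35783666] 0.06607857766547126
54.1333 [0.16808568 0.53751668 0.18064171]
```

View pics/e1.png

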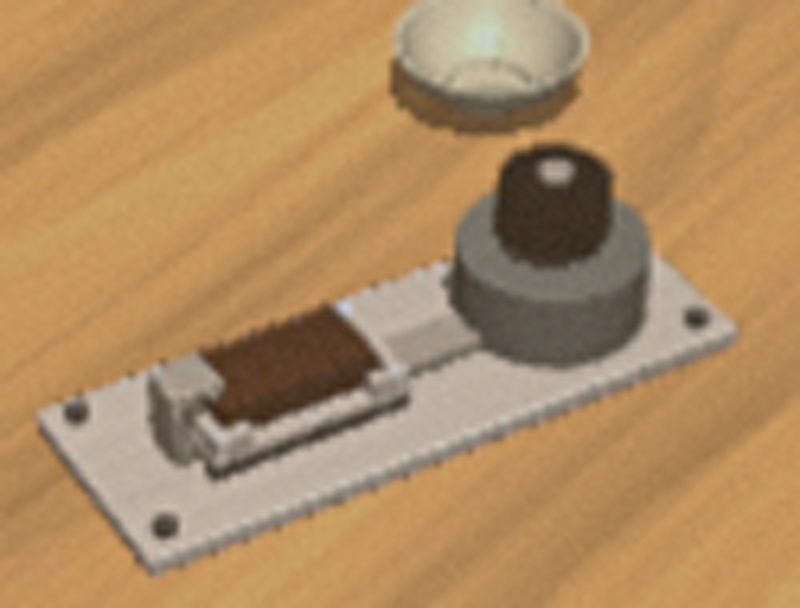

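View pics/e2_full.png

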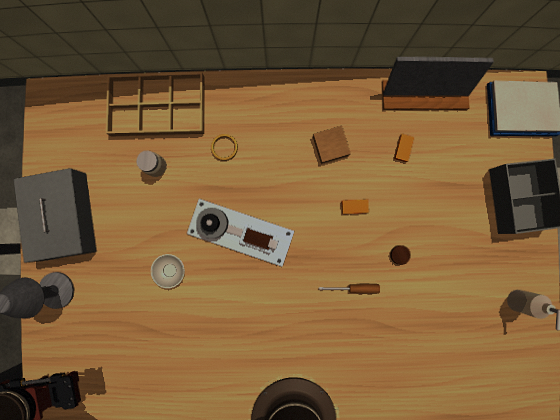

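```bash
python3 - <<'E'
from workcell import robot
robot.job_done(); print(robot.current_t())
E
```

```text
the job is handed in; nothing more can be done
the job is handed in; nothing more can be done
```

The blank is seated in the nest, the catch is home over its end, and the knob is snug against its stop. I let go and handed the job in at about 54 s; no verdict was reported.

- **Blank:** I picked up the dark hardwood blank and lowered it into the nest under a force guard. It made contact at floor height (tool point (TCP) at 0.0333 m; resting on a wall would have read about 0.042 m). Pictures then showed it lying flat inside the four corners with the catch still drawn back.
- **Click:** I turned the knob clockwise about 1.70 rad. The pictures then showed the lip snap in over the blank.
- **Stop:** I crept on until the turning torque rose steadily from about 0.19 to 0.33 N m and held there. Subtracting the running friction leaves about 0.13 N m, or 6–7 N on the pin.
- **Last pictures:** With the arm clear, the catch is home, the blank is in place, and none of the bystanders has visibly moved.

Some checks did not fully agree:
- **Cameras:** the two cameras differed by 2–3 mm on where the jig was.
- **Stop position:** the torque began to rise about 0.19 rad after the click, not the stated 0.1 rad. It also rose more softly than a hard stop should, perhaps because the fingers crept a little on the knob.
- **Pin load:** I inferred this from the torque; nothing measured it directly.

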